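# Hold a bracket home in the alignment jig

## Robot

A 6-joint arm with a two-finger parallel gripper is mounted at the origin on the work surface. World frame = base frame: x ahead of the robot, y to its left, z up, the work surface at z = 0. Lengths are in m, angles in rad, forces in N, time in s.
With the tool pointing down it reaches from about 0.35 to 0.725 m from the base axis. Payload 6 kg.
Tool frame: the origin (TCP) lies midway between the tips of the shut fingers; the grasp point (between the pads) lies 19 mm behind it; z points along the fingers, y is the direction in which the jaws open and shut (so a half turn about z gives the same grasp; the last joint's range is limited). The gripper opens to 85 mm and grips with 20 to 120 N. Pads are 22 mm wide; open, the fingers measure 114 mm over their backs; the gripper's body (76 mm by 85 mm) begins 54 mm behind the grasp point. The pads swing forward as they close: fully open they stand 13 mm farther back than shut.
Start: joints at [-0.953, 0.04, 0.085, 0, -1.615, -0.334], TCP at [0.168, -0.576, 0.231] pointing down, gripper open.
Joint ranges: [-2.56, 2.56], [-1.29, 2.01], [-1.08, 1.49], [-3.29, 1.98], [-2.81, -0.18], [-2.99, 2.99]. Speed limits (rad/s): [2.57, 2.57, 3.01, 3.14, 3.14, 3.14].

## Interface

Orientations are given as [roll, pitch, yaw] about the fixed x, y, z axes, in that order (R = Rz(yaw) Ry(pitch) Rx(roll)).
In Python, from rig import ctrl, camera, camera_info, trace, pinpoint gives the robot as it stands.
- The arm moves only by the tool move_arm, never from a script. Its argument "series" is a list of rows, each a list of 5 numbers: the opening, from -1 (shut) to 1 (fully open), then the shift along the world's x, y, z in m, then the turn about the world's z in rad. In form: [[gripper, tx, ty, tz, spin], ...]. A call has 1 to 5 rows; each row shifts and turns the commanded pose from where the row before left it; what a row does not reach is not made up. A row lasts 1/10 s, in which the tool goes at most 50 mm and 8.59 degrees, less where a joint would pass 70% of its speed; a pose out of reach is approached as far as the arm can. A call with a gripper value outside its range is refused whole. The fingers move at their own pace and stop on an object; the grip force is fixed at half the most. Time passes only in rows, so rows that do not move let the fingers close. It gives the time, the measured TCP pose, the force and the opening at its end, in the units of the state.
- ctrl.state(): the state, without advancing time (a new reading comes with each control period).
- camera(name): name is "scene" or "top" or "wrist"; returns (picture, depth): 420x560x3 uint8, red, green, blue; 420x560 float32, m along the optical axis (not along the pixel's ray), 0 where there is no reading.
- camera_info(name): a dict with "intrinsics" (3x3 intrinsics, pixels), "pose" (4x4, takes a point from camera to world coordinates); the wrist camera has in their place "T_tool_cam" (4x4, takes a point from camera to tool coordinates, whose origin is the TCP and whose axes are the flange's). Camera axes: x right, y up, looking along -z (the intrinsics and any distortion apply to the point x, -y, -z); pixel columns grow to the right and rows downward; lengths in m; the calibration is good to about 2 mm. A picture is of the moment at which its call begins: read the wrist's pose just before it. camera_info takes no time and is no camera call.
- ctrl.sign_off(): hands the job in, once; it reports no verdict.
Trained networks look in the newest picture that a camera, given by its name, has taken for a name from the list of things; names that differ only in an ending like _2 or _b are one class to them, and where a whole thing is asked for, a point or a joint stands for the part that bears it (a point fixed in the world has none). Each returns a list of dicts, best first, with "score" (0 to 1); they miss things now and then, are a little off and sometimes report something else, mostly with a low value. They report only what shows in the picture. A call takes as long as a camera call. They do not tell look-alikes from the thing itself.
- trace(camera, thing): "pixels" (420x560 bool, what is visible of it).
- pinpoint(camera, thing): "location" ([x, y, z] in m, in world coordinates, good to about 4 mm: a listed point, or the origin of a listed thing).
The state is a dict: "t": time; "joint_pos": joint angles; "qd": joint speeds; "joint_torque": joint torques, N m; "ee_pos": TCP position; "eef_rot": TCP orientation; "force": force on the tool from outside, world axes, zero at the start; "moment": the same for the moment, N m; "grip_width": finger opening in m.
Only numpy, scipy, OpenCV 4.12 (cv2) and the standard library are available. Lean on these libraries where they do the work, as an engineer would, in place of code of your own. Each camera call takes 0.05 s, during which the arm holds its last target.

## Task

Put the dark angle bracket into the alignment jig so that it stands on the jig plate with the back of its upright wall flat against the long fence and its right-hand end (seen from the robot) up against the stop block, its foot pointing away from the fence. Then hold it there for the bolting with one firm slanting push, roughly 10 N down onto the plate and 10 N back against the fence at the same time, and finish while still pressing. Leave the lens holder, the amber jar and the boss head where they are.

Things in the scene. Friction and masses are not known exactly. Their poses are not given: they have to be found in the camera images.
- plate: Jig plate, fixed: a flat light-metal slab 130 x 270 x 10 mm lying on the table, smooth (bracket slides on jig with friction about 0.35). Origin: centre of its underside; its top is at z = 10 mm. Its x axis points from the open front (robot side) to the fence, y along the fence to the left, z up. The jig lies at a different place and yaw (up to 0.3 rad either way) each time.
- fence: Fence, fixed on the plate: a steel bar 25 mm deep, 250 mm long, 24 mm tall along the plate's far edge. Origin: on the plate's top at the middle of the foot of its straight front face; the face looks along its -x (towards the robot), y runs along the bar, z up.
- stop: Stop block, fixed on the plate against the fence's front face, at a different place along it each time: a steel block 40 mm (x, out from the fence) x 30 mm (y, along the fence) x 25 mm tall. Origin is the same point as point nook; the block fills x from -40 to 0, y from -30 to 0, z from 0 to 25 mm in that frame.
- nook (a point): The inside corner where the plate's top, the fence's front face and the stop block's left (+y) face meet. x points into the fence, y along the fence away from the stop block, z up. The seated bracket fills x from -60 to 0, y from 0 to 80, z from 0 to 50 mm here. The fence goes on beyond it to the left.
- bracket: Angle bracket, loose, dark metal, about 0.19 kg, L-shaped: foot 60 (x) x 80 (y) x 8 mm; wall 10 mm thick at x 20 to 30, 80 mm long, up to z = 50 mm. The foot's top is free from x = -30 to 20. Pushed high on the wall alone it tips. Starts standing on the table left or right of the jig, yaw within 0.6 rad. Origin: centre of the foot's underside; +x to the wall's back, z up. Seated, its axes match those of point nook.
- bracket_mid (a point): Centre of the bracket's upright wall: middle of its thickness (10 mm, along x) and length (80 mm, along y), 25 mm above the underside and below the top edge. Same axes as the bracket.
- bracket_corner (a point): Bottom corner of the bracket at the wall's back face and right-hand (-y) end: meets point nook when the bracket is seated. Same axes as the bracket.
- lens: Bystander, loose: round lens in a black holder 60 mm across on a post with a round foot 60 mm across, 118 mm tall in all. Stands on the side of the jig where the bracket is not. Origin: centre of its underside.
- jar: Bystander, loose: amber jar 56 mm across, 80 mm tall, far left. Origin: centre of its underside.
- bosshead: Bystander, loose: light-metal clamp block (boss head) 35 x 45 x 30 mm with a thumbscrew that sticks out to y = 59 mm, far right. Origin: centre of the block's underside.
Not all that is in view belongs to the job. Leave any pink look-alike of the bracket alone.

How it is judged:
At the end, for the whole second after the job is handed in: Still pressed: over 3 N of bracket on fence, 6 N on plate, 4 N of fingers on bracket. Its back lower right corner is within 3 mm of fence face and plate top and at most 5 mm from the stop block; square and upright within 0.04 rad, at rest (under 10 mm/s) (contact force between bracket and fence above 3 N and contact force between bracket and plate above 6 N and contact force between bracket and the fingers above 4 N and x of bracket_corner in the frame of nook between -0.003 and 0.003 m and y of bracket_corner in the frame of nook between -0.003 and 0.005 m and z of bracket_corner in the frame of nook between -0.003 and 0.003 m and angle between the x axis of bracket and the x axis of nook, either way round below 0.04 rad and angle between bracket's own z axis and vertical below 0.04 rad and linear speed of bracket below 0.01 m/s); the arm keeps its last pose, push and grip.
It fails at once if the lens holder is shifted by more than 20 mm (distance of lens from where it was at the start of the episode above 0.02 m).
It fails at once if the jar is shifted by more than 20 mm (distance of jar from where it was at the start of the episode above 0.02 m).
It fails at once if the boss head is shifted by more than 20 mm (distance of bosshead from where it was at the start of the episode above 0.02 m).
It also fails if it takes over 61 s, if anything falls off the work surface, if the arm or the gripper's body presses on something with over 40 N, if the wrist force passes 120 N, or if a joint passes its speed limit or range.

## Working session

There is one attempt and no reset: what is moved stays moved. The work goes in short steps, Python scripts to look and compute and a tool call to move; the robot and the scene stay as the last step left them, time stands still between calls to the robot, and variables do not carry over. Pictures are saved under pics/ and viewed, and the job is handed in when it is done.

Besides the shell and the picture viewer there is one more tool, called after "Emit:" as name(argument=value, ...), one argument or row to a line, values as JSON. move_arm: Moves the arm, as the interface text tells. Its arguments: {"type":"object","properties":{"series":{"type":"array"}},"required":["series"]}

```bash
ls; mkdir -p pics
python3 - <<'E'
from rig import ctrl,camera,camera_info,trace,pinpoint
import cv2,numpy as np
print(ctrl.state())
for n in ["scene","top"]:
    p,d=camera(n); cv2.imwrite(f"pics/{n}0.png",p[:,:,::-1]); np.save(f"pics/{n}0.npy",d)
    i=camera_info(n); print(n,i)
    for th in ["bracket","bracket_mid","bracket_corner","nook","stop","fence","plate","lens","jar","bosshead"]:
        print(th,[(np.round(r["location"],4).tolist(),round(r["score"],2)) for r in pinpoint(n,th)][:4])
print(ctrl.state()["t"])
E
```

```text
pics
{'t': 0.0, 'joint_pos': array([-9.53338482e-01,  4.08548893e-02,  8.38268750e-02, -4.90081444e-04,
       -1.61551489e+00, -3.33688435e-01]), 'qd': array([-0.00222073, -0.00019517, -0.0005255 , -0.00135117,  0.00217026,
       -0.00040431]), 'joint_torque': array([-1.11989790e-03, -3.68192017e+01,  3.47416520e+01,  6.93235472e+00,
       -5.28884644e-03, -3.11103531e-05]), 'ee_pos': array([ 0.16797593, -0.57566565,  0.23025813]), 'eef_rot': array([ 3.13978206e+00, -1.09431960e-04, -2.85780166e+00]), 'force': array([-0.162295  , -0.60428074, -0.52702655]), 'moment': array([-0.01894656, -0.02438215,  0.04764178]), 'grip_width': 0.08543575082687162}
scene {'intrinsics': array([[426.72075331,   0.        , 281.72591841],
       [  0.        , 426.72075331, 198.05923268],
       [  0.        ,   0.        ,   1.        ]]), 'pose': array([[ 0.60882543, -0.43842324,  0.66114798,  1.21632446],
       [ 0.7932949 ,  0.33242429, -0.51007578, -0.55345204],
       [ 0.00384743,  0.83503243,  0.55018728,  0.62520937],
       [ 0.        ,  0.        ,  0.        ,  1.        ]])}
bracket [(
[... 848 characters left out ...]
067,  0.0206827 ,  0.01925405, -0.00267353],
       [ 0.02162499,  0.12131136,  0.99237892,  0.96078987],
       [ 0.        ,  0.        ,  0.        ,  1.        ]])}
bracket [([0.3073, 0.3037, -0.0009], 0.93), ([0.4252, 0.29, 0.0004], 0.88)]
bracket_mid [([0.2937, 0.3251, 0.0229], 0.81), ([0.4514, 0.2817, 0.0218], 0.56)]
bracket_corner [([0.3224, 0.3531, -0.0005], 0.57), ([0.447, 0.2404, 0.004], 0.55)]
nook [([0.6363, -0.022, 0.0101], 0.63)]
stop [([0.6408, -0.0204, 0.0065], 0.84)]
fence [([0.6219, 0.0471, 0.0068], 0.61)]
plate [([0.5883, 0.0379, 0.0039], 0.97)]
lens [([0.4387, -0.2926, 0.0024], 0.87)]
jar [([0.6713, 0.2588, 0.0009], 0.62), ([0.4525, 0.2802, 0.0217], 0.5)]
bosshead []
1.1
```

View pictures.

View pics/scene0.png

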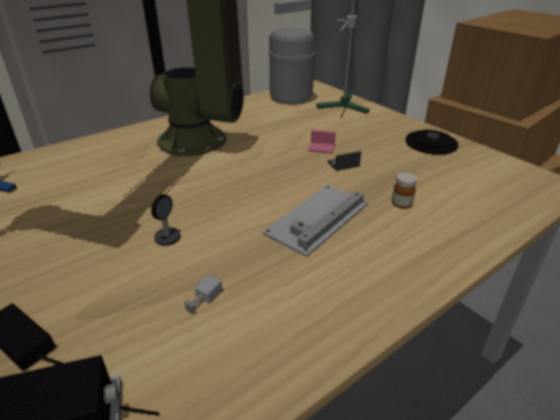

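View pics/top0.png

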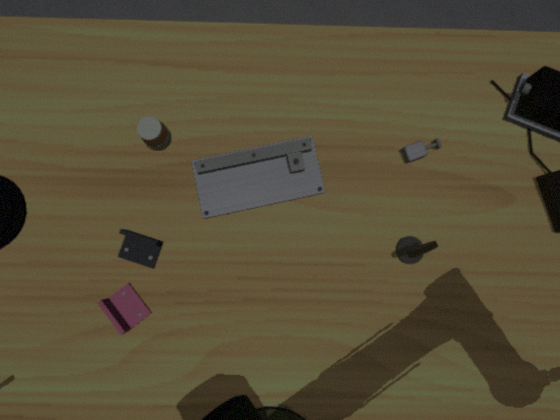

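```bash
cat > h.py <<'E'
import numpy as np,cv2
from rig import ctrl,camera,camera_info,trace,pinpoint
def ray(info,uv,z):
    K=info["intrinsics"];P=info["pose"];uv=np.atleast_2d(uv).astype(float)
    d=np.c_[(uv[:,0]-K[0,2])/K[0,0],-(uv[:,1]-K[1,2])/K[1,1],-np.ones(len(uv))]@P[:3,:3].T
    s=(z-P[2,3])/d[:,2]; return P[:3,3]+s[:,None]*d
def cloud(info,d):
    K=info["intrinsics"];P=info["pose"];v,u=np.mgrid[:d.shape[0],:d.shape[1]]
    c=np.stack([(u-K[0,2])/K[0,0]*d,-(v-K[1,2])/K[1,1]*d,-d],-1)
    return c@P[:3,:3].T+P[:3,3]
def proj(info,X):
    K=info["intrinsics"];P=info["pose"];c=(np.atleast_2d(X)-P[:3,3])@P[:3,:3]
    return np.c_[K[0,0]*c[:,0]/-c[:,2]+K[0,2],K[1,1]*-c[:,1]/-c[:,2]+K[1,2]]
E
python3 - <<'E'
from h import *
p=cv2.imread("pics/top0.png")
a=cv2.resize(p[215:340,80:200],None,fx=4,fy=4,interpolation=cv2.INTER_CUBIC)
b=cv2.resize(p[120:225,180:335],None,fx=5,fy=5,interpolation=cv2.INTER_CUBIC)
cv2.imwrite("pics/cA.png",cv2.convertScaleAbs(a,alpha=2.5));cv2.imwrite("pics/cB.png",cv2.convertScaleAbs(b,alpha=1.5))
i=camera_info("top");d=np.load("pics/top0.npy")
for th,z in [("bracket",None),("plate",.01),("stop",.035),("fence",.034)]:
    for r in trace("top",th)[:2]:
        m=r["pixels"].astype(np.uint8)
        q=cv2.findContours(m,0,2)[0];q=max(q,key=cv2.contourArea)
        R=cv2.minAreaRect(q);print(th,r["score"],m.sum(),R)
        if z:
            w=ray(i,cv2.boxPoints(R),z);print(np.round(w,4).tolist())
c=cloud(i,d)
dark=c[225:275,110:170];print("z range",dark[...,2].min(),dark[...,2].max())
# bracket hi points
M=c[...,2]
for lo,hi,box in [(.03,.07,(225,275,105,170)),(.02,.05,(130,220,185,330))]:
    s=np.zeros(M.shape,bool);s[box[0]:box[1],box[2]:box[3]]=True
    s&=(M>lo)&(M<hi);pts=c[s][:,:2].astype(np.float32);print(len(pts),cv2.minAreaRect(pts),c[s].mean(0))
E
```

```text
bracket 0.97 1146 ((136.90866088867188, 248.00633239746094), (44.50733184814453, 29.444881439208984), 17.818889617919922)
bracket 0.76 1419 ((123.47164154052734, 307.9629211425781), (40.79261016845703, 37.70863342285156), 52.594642639160156)
plate 0.68 5622 ((257.5369567871094, 176.9608154296875), (60.95740509033203, 126.15801239013672), 78.29356384277344)
[[0.622, 0.188, 0.01], [0.6857, -0.0804, 0.01], [0.5534, -0.1086, 0.01], [0.4924, 0.1559, 0.01]]
stop 0.65 266 ((295.1177062988281, 162.47059631347656), (19.402849197387695, 14.067066192626953), 75.96376037597656)
[[0.6324, -0.0208, 0.035], [0.6405, -0.0498, 0.035], [0.5999, -0.0604, 0.035], [0.5919, -0.0315, 0.035]]
fence 0.64 1559 ((252.60162353515625, 155.98622131347656), (13.923169136047363, 117.36077880859375), 78.19756317138672)
[[0.6142, 0.1743, 0.034], [0.6723, -0.0688, 0.034], [0.6425, -0.0753, 0.034], [0.585, 0.1671, 0.034]]
z range -0.0059127883060232644 0.9607898657594491
228 ((0.4511233866214752, 0.2783973515033722), (0.08010933548212051, 0.010238601826131344), 72.77922821044922) [0.451154   0.27715509 0.04841675]
1764 ((0.6121556758880615, 0.04547546058893204), (0.06573018431663513, 0.2500242590904236), 12.682400703430176) [0.62715217 0.0368167  0.03385445]
```

View pics/cA.png

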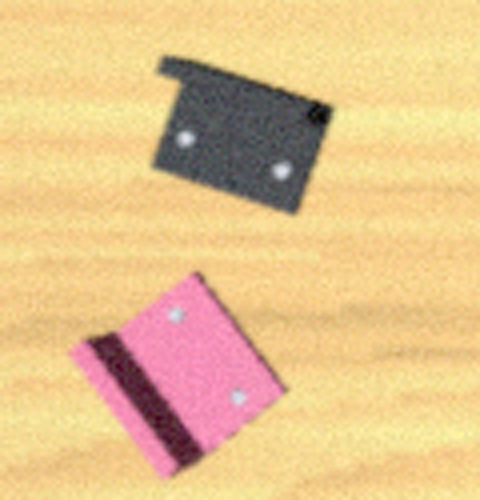

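View pics/cB.png

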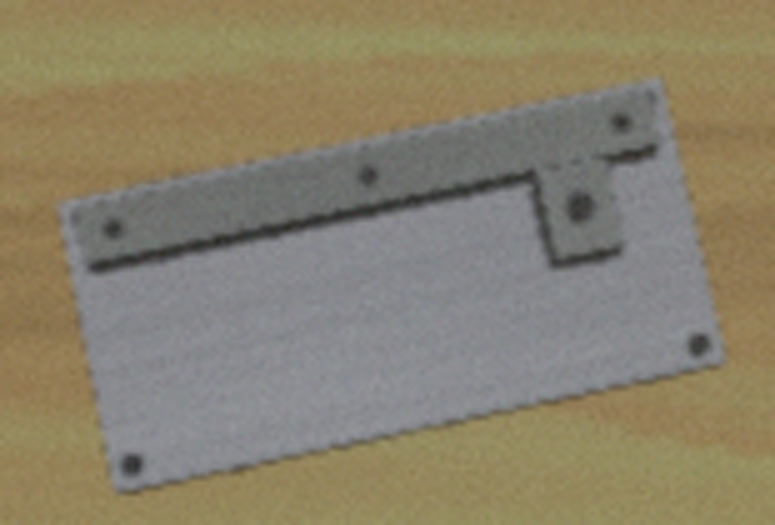

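Two bracket-shaped things show in the top picture: a pink one at (125, 308) and a dark one at (141, 248). The enlarged crop confirms that the dark one is the bracket to move; its wall is on the far side and its yaw is about -0.30. The jig's yaw is about +0.22, with the stop near pixel (295, 162). I'm moving over to the bracket now.

Emit:
move_arm(
  series=[
    [1,0.03,0.04,0,0.05],
    [1,0.03,0.04,0,0.05],
    [1,0.03,0.04,0,0.05],
    [1,0.03,0.04,0,0.05],
    [1,0.03,0.04,0,0.05],
  ],
)

```text
t: 1.8
ee_pos: [0.3187, -0.3743, 0.2315]
eef_rot: [-3.141, 0.0, -2.606]
force: [2.2, -0.9, 0.1]
grip_width: 0.0857
```

Emit:
move_arm(
  series=[
    [1,0.025,0.04,0,0.05],
    [1,0.025,0.04,0,0.05],
    [1,0.025,0.04,0,0.05],
    [1,0.025,0.04,0,0.05],
    [1,0.025,0.04,0,0.05],
  ],
)

```text
t: 2.3
ee_pos: [0.4437, -0.1741, 0.2317]
eef_rot: [-3.141, 0.001, -2.355]
force: [1.2, -0.6, 0.2]
grip_width: 0.0854
```

Emit:
move_arm(
  series=[
    [1,0.002,0.045,0,0.05],
    [1,0.002,0.045,0,0.05],
    [1,0.002,0.045,0,0.05],
    [1,0.002,0.045,0,0.05],
    [1,0.002,0.045,0,0.05],
  ],
)

```text
t: 2.8
ee_pos: [0.4527, 0.0509, 0.2317]
eef_rot: [-3.141, 0.001, -2.105]
force: [1.3, -0.7, 0.3]
grip_width: 0.0856
```

Emit:
move_arm(
  series=[
    [1,0,0.045,0,0.05],
    [1,0,0.045,0,0.05],
    [1,0,0.045,0,0.05],
    [1,0,0.045,0,0.05],
    [1,0,0.03,0,0.05],
  ],
)

```text
t: 3.3
ee_pos: [0.4524, 0.2617, 0.231]
eef_rot: [3.141, -0.0, -1.854]
force: [0.7, -0.9, -0.4]
grip_width: 0.0853
```

Emit:
move_arm(
  series=[
    [1,-0.001,0.017,-0.02,-0.017],
    [1,0,0,-0.04,0],
    [1,0,0,-0.04,0],
    [1,0,0,0,0],
  ],
)

```text
t: 3.7
ee_pos: [0.4493, 0.2742, 0.125]
eef_rot: [3.136, -0.009, -1.875]
force: [-0.7, -0.5, -0.2]
grip_width: 0.0858
```

Run:
```python
from h import *
s=ctrl.state();print(s["ee_pos"],s["eef_rot"],s["force"])
p,d=camera("wrist");i=camera_info("wrist");print(i)
cv2.imwrite("pics/w1.png",cv2.convertScaleAbs(p[:,:,::-1],alpha=1.8))
for th in ["bracket","bracket_mid","bracket_corner"]:
    print(th,[(np.round(r["location"],4).tolist(),round(r["score"],2)) for r in pinpoint("wrist",th)][:3])
from scipy.spatial.transform import Rotation as R
T=np.eye(4);T[:3,:3]=R.from_euler("xyz",s["eef_rot"]).as_matrix();T[:3,3]=s["ee_pos"]
j={"intrinsics":i["intrinsics"],"pose":T@i["T_tool_cam"]}
c=cloud(j,d);M=(d>0)&(c[...,2]>.035)&(c[...,2]<.06)&(np.hypot(c[...,0]-.451,c[...,1]-.278)<.06)
print(M.sum(),cv2.minAreaRect(c[M][:,:2].astype(np.float32)),c[M].mean(0))
```

```text
[0.44928102 0.27421126 0.12497949] [ 3.13560161 -0.00884855 -1.8747457 ] [-0.68954951 -0.54691877 -0.17969087]
{'intrinsics': array([[365.71755085,   0.        , 280.08937838],
       [  0.        , 365.71755085, 205.9188359 ],
       [  0.        ,   0.        ,   1.        ]]), 'T_tool_cam': array([[ 5.18319005e-04,  9.49737672e-01,  3.13046458e-01,
         8.15119156e-02],
       [ 9.99999556e-01, -7.38465846e-04,  5.84673789e-04,
        -9.99240497e-05],
       [ 7.86460841e-04,  3.13046016e-01, -9.49737634e-01,
        -1.42940055e-01],
       [ 0.00000000e+00,  0.00000000e+00,  0.00000000e+00,
         1.00000000e+00]])}
bracket [([0.4275, 0.2865, -0.0002], 0.83), ([0.3024, 0.303, 0.002], 0.81)]
bracket_mid [([0.2944, 0.3288, 0.0246], 0.86), ([0.4546, 0.2818, 0.0276], 0.82)]
bracket_corner [([0.4482, 0.2408, 0.0032], 0.86), ([0.3197, 0.3547, 0.0007], 0.68)]
1883 ((0.4518153965473175, 0.2777820825576782), (0.08055809885263443, 0.009667192585766315), 72.67440795898438) [0.45072357 0.2745673  0.05002574]
```

View pics/w1.png

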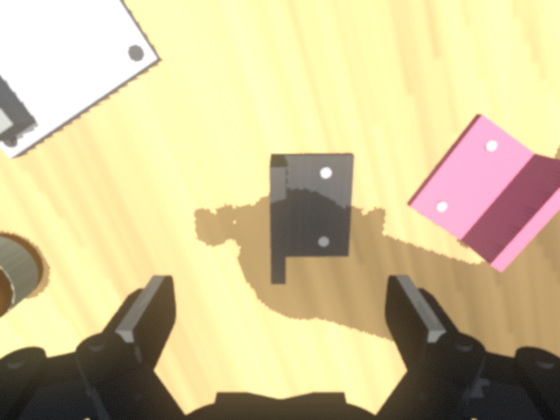

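The wrist picture shows the dark wall at x ≈ 278 px, centred between the fingers. The fitted centre is (0.452, 0.278) with yaw -0.30, which agrees with the top view. Next I'm going down.

Emit:
move_arm(
  series=[
    [1,0,0,-0.03,0],
    [1,0,0,-0.03,0],
    [1,0,0,-0.025,0],
    [1,0,0,-0.01,0],
    [1,0,0,0,0],
  ],
)

```text
t: 4.4
ee_pos: [0.4523, 0.2761, 0.0368]
eef_rot: [-3.141, -0.0, -1.875]
force: [-0.6, -0.2, 0.4]
grip_width: 0.0851
```

Emit:
move_arm(
  series=[
    [1,0,0,0,0],
    [1,0,0,0,0],
  ],
)

```text
t: 4.6
ee_pos: [0.453, 0.2769, 0.0385]
eef_rot: [-3.14, 0.003, -1.875]
force: [0.6, 0.1, 0.1]
grip_width: 0.0853
```

Emit:
move_arm(
  series=[
    [1,-0.001,0.001,-0.007,0],
    [1,0,0,0,0],
    [-1,0,0,0,0],
    [-1,0,0,0,0],
    [-1,0,0,0,0],
  ],
)

```text
t: 5.1
ee_pos: [0.4511, 0.2771, 0.0294]
eef_rot: [-3.142, 0.0, -1.875]
force: [-0.9, 1.1, 0.2]
grip_width: 0.0438
```

Emit:
move_arm(
  series=[
    [-1,0,0,0,0],
    [-1,0,0,0,0],
    [-1,0,0,0,0],
    [-1,0,0,0,0],
    [-1,0,0,0,0],
  ],
)

```text
t: 5.6
ee_pos: [0.4512, 0.2771, 0.0295]
eef_rot: [-3.141, 0.0, -1.875]
force: [-0.7, 0.0, 0.6]
grip_width: 0.0085
```

Emit:
move_arm(
  series=[
    [-1,0,0,0,0],
    [-1,0,0,0.02,0],
    [-1,0,0,0.04,0],
    [-1,0,0,0.04,0],
    [-1,0,0,0,0],
  ],
)

```text
t: 6.1
ee_pos: [0.4532, 0.2786, 0.1354]
eef_rot: [-3.136, 0.008, -1.874]
force: [-0.0, 1.3, -0.8]
grip_width: 0.0086
```

```bash
cat > w.py <<'E'
import sys
from h import *
from scipy.spatial.transform import Rotation as R
def wr(name):
    s=ctrl.state();p,d=camera("wrist");i=camera_info("wrist")
    T=np.eye(4);T[:3,:3]=R.from_euler("xyz",s["eef_rot"]).as_matrix();T[:3,3]=s["ee_pos"]
    j={"intrinsics":i["intrinsics"],"pose":T@i["T_tool_cam"]}
    cv2.imwrite(f"pics/{name}.png",cv2.convertScaleAbs(p[:,:,::-1],alpha=1.5))
    return s,p,d,j,T
E
python3 - <<'E'
from w import *
s,p,d,j,T=wr("w2");print(s["ee_pos"],s["eef_rot"],s["force"],s["grip_width"])
E
```

```text
[0.45321433 0.27859559 0.13544594] [-3.13645061  0.00781211 -1.87447317] [-0.04031289  1.27627214 -0.76159273] 0.008564672806828766
```

View pics/w2.png

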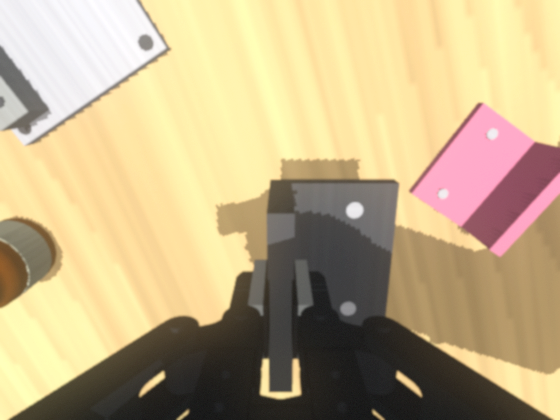

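The bracket is held: it hangs between the pads with the foot square to the fingers, around (330, 250). I'm carrying it over to the jig.

Emit:
move_arm(
  series=[
    [-1,0.01,-0.02,0,0.06],
    [-1,0.02,-0.034,0,0.08],
    [-1,0.02,-0.034,0,0.08],
    [-1,0.02,-0.034,0,0.08],
    [-1,0.02,-0.034,0,0.08],
  ],
)

```text
t: 6.65
ee_pos: [0.5406, 0.1195, 0.127]
eef_rot: [3.138, -0.0, -1.491]
force: [-0.1, -0.2, -1.8]
grip_width: 0.0087
```

Emit:
move_arm(
  series=[
    [-1,0.02,-0.034,0,0.08],
    [-1,0.02,-0.034,0,0.064],
    [-1,0.017,-0.03,0,0],
    [-1,0,0,0,0],
    [-1,0,0,0,0],
  ],
)

```text
t: 7.15
ee_pos: [0.5972, 0.0223, 0.1267]
eef_rot: [3.138, 0.001, -1.353]
force: [1.0, 0.2, -2.6]
grip_width: 0.009
```

Run:
```python
from w import *
s,p,d,j,T=wr("w3");print(s["ee_pos"],s["eef_rot"],s["force"],s["grip_width"])
for th in ["nook","bracket_corner","bracket_mid"]:
    print(th,[(np.round(r["location"],4).tolist(),round(r["score"],2)) for r in pinpoint("wrist",th)][:3])
c=cloud(j,d)
M=(d>0)&(c[...,2]>.028)&(c[...,2]<.042)
x,y=np.array([np.cos(.221),np.sin(.221)]),np.array([-np.sin(.221),np.cos(.221)])
q=c[M][:,:2]-np.array([.6353,-.0211]); 
print(M.sum(), cv2.minAreaRect(c[M][:,:2].astype(np.float32)))
# fence front edge per y slice, for y>5mm
qx,qy=q@x,q@y
for a in np.arange(-.05,.15,.01):
    k=(qy>a)&(qy<a+.01)
    if k.sum()>10: print(round(a,3),k.sum(),np.round(np.percentile(qx[k],[1,99]),4))
k=(qx<-.008)&(qx>-.035);print("stop y",np.percentile(qy[k],[1,99]) if k.sum() else 0)
# bracket foot
F=(d>0)&(c[...,2]>.09)&(c[...,2]<.125)
print(F.sum(),cv2.minAreaRect(c[F][:,:2].astype(np.float32)))
```

```text
[0.59716786 0.02230338 0.12673232] [ 3.13764322e+00  5.18091633e-04 -1.35275198e+00] [ 0.95825518  0.21807221 -2.61277531] 0.00898503991309143
nook [([0.6374, -0.0237, 0.0136], 0.85)]
bracket_corner [([0.6102, -0.0116, 0.0993], 0.61)]
bracket_mid [([0.5972, 0.0289, 0.1209], 0.75)]
13162 ((0.6184440851211548, 0.01755460351705551), (0.06512719392776489, 0.19536876678466797), 13.3928861618042)
-0.05 762 [0.0006 0.025 ]
-0.04 870 [-0.0377  0.025 ]
-0.03 1784 [-0.039   0.0244]
-0.02 1763 [-0.0391  0.0243]
-0.01 1456 [-0.0392  0.0242]
0.0 604 [-0.0001  0.0245]
0.01 609 [-0.0002  0.0244]
0.02 569 [-0.0004  0.0242]
0.03 552 [-0.0005  0.0241]
0.04 525 [-0.0006  0.024 ]
0.05 506 [-0.0008  0.0238]
0.06 491 [-0.0009  0.0236]
0.07 474 [-0.0011  0.0235]
0.08 450 [-0.0012  0.0234]
0.09 421 [-0.0013  0.0233]
0.1 316 [0.0044 0.0234]
0.11 256 [0.007  0.0232]
0.12 199 [0.009  0.0231]
0.13 91 [0.0152 0.0231]
stop y [-0.03152987 -0.00210186]
12284 ((0.5717257857322693, 0.01676829531788826), (0.06021469831466675, 0.07860706001520157), 12.786005973815918)
```

View pics/w3.png

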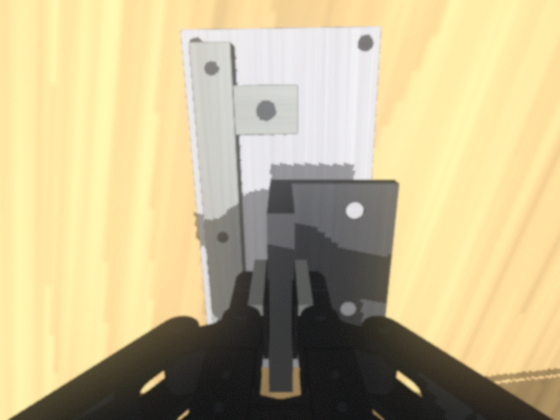

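Emit:
move_arm(
  series=[
    [-1,0,0,-0.03,0.01],
    [-1,0,0,-0.03,0],
    [-1,0,0,-0.018,0],
    [-1,0,0,-0.006,0],
    [-1,0,0,0,0],
  ],
)

```text
t: 7.85
ee_pos: [0.5975, 0.0235, 0.0448]
eef_rot: [3.14, -0.0, -1.34]
force: [-0.2, -0.1, -1.5]
grip_width: 0.0085
```

Emit:
move_arm(
  series=[
    [-1,0,0,0,0],
    [-1,0,0,0,0],
    [-1,0,0,0,0],
  ],
)

```text
t: 8.15
ee_pos: [0.5986, 0.0233, 0.0466]
eef_rot: [-3.14, 0.0, -1.341]
force: [0.8, 0.3, -3.0]
grip_width: 0.0086
```

Emit:
move_arm(
  series=[
    [-1,0,0,-0.004,0],
    [-1,0.005,0.001,0,0],
    [-1,0.005,0.001,0,0],
    [-1,0.005,0.001,0,0],
    [-1,0,0,0,0],
  ],
)

```text
t: 8.65
ee_pos: [0.6137, 0.0261, 0.0411]
eef_rot: [3.142, -0.0, -1.341]
force: [0.8, -0.4, -1.9]
grip_width: 0.0089
```

Emit:
move_arm(
  series=[
    [-1,0,0,0,0],
    [-1,0,0,0,0],
    [-1,0,0,0,0],
  ],
)

```text
t: 8.95
ee_pos: [0.613, 0.026, 0.0413]
eef_rot: [3.142, 0.0, -1.341]
force: [-0.3, 0.0, -2.3]
grip_width: 0.0088
```

Run:
```python
from w import *
s,p,d,j,T=wr("w4");print(s["ee_pos"],s["eef_rot"],s["force"],s["grip_width"])
for th in ["nook","bracket_corner","bracket_mid"]:
    print(th,[(np.round(r["location"],4).tolist(),round(r["score"],2)) for r in pinpoint("wrist",th)][:3])
```

```text
[0.61295409 0.02602026 0.04130614] [ 3.14156668e+00  7.93653715e-06 -1.34080360e+00] [-0.25620229  0.00493168 -2.30727668] 0.008820441758655383
nook [([0.6373, -0.0219, 0.0155], 0.9)]
bracket_corner [([0.6275, -0.0075, 0.0116], 0.82), ([0.6123, 0.0304, 0.0363], 0.23)]
bracket_mid [([0.6122, 0.0316, 0.0379], 0.83)]
```

View pics/w4.png

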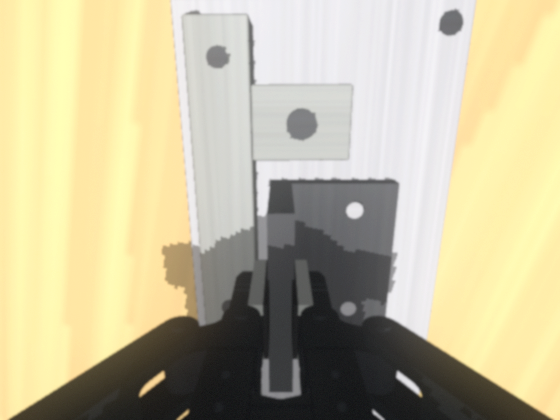

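The wrist picture shows the fence face at x ≈ 255 px, the stop's near edge at y ≈ 158 px and the bracket's back right corner at (270, 182). About 9 mm is left to the fence and 13 mm to the stop.

Emit:
move_arm(
  series=[
    [-1,0.004,-0.004,0,0],
    [-1,0.004,-0.004,0,0],
    [-1,0,0,0,0],
    [-1,0,0,0,0],
  ],
)

```text
t: 9.55
ee_pos: [0.6211, 0.0178, 0.0411]
eef_rot: [3.141, -0.0, -1.341]
force: [0.6, 0.2, -2.8]
grip_width: 0.0085
```

```bash
cat > m.py <<'E'
from w import *
def meas(name):
    s,p,d,j,T=wr(name);print(s["t"],s["ee_pos"],s["eef_rot"],s["force"],s["grip_width"])
    c=cloud(j,d); yaw=.2305
    x,y=np.array([np.cos(yaw),np.sin(yaw)]),np.array([-np.sin(yaw),np.cos(yaw)])
    q=c[...,:2]-np.array([.6357,-.0230]);qx=q@x;qy=q@y;z=c[...,2]
    H=(d>0)&(abs(z-.0345)<.006)&(qx>-.045)&(qx<.03)&(qy<.012)
    f=H&(qy>-.07)&(qy<-.0)
    sel=H&(qx<-.008)&(qx>-.035);print("stop left y",np.percentile(qy[sel],99.5), "stop front x",np.percentile(qx[sel],.5))
    # fence face where visible left of stop
    for a in np.arange(0,.03,.005):
        k=(d>0)&(abs(z-.034)<.004)&(qx>-.02)&(qx<.03)&(qy>a)&(qy<a+.005)
        if k.sum()>10: print("fence x@",round(a,3),np.percentile(qx[k],1))
    F=(d>0)&(z>.0135)&(z<.024)&(qx<-.012)&(qx>-.075)&(qy>-.001)&(qy<.11)&(p.max(2)<140)
    print("foot",F.sum(),"y min",np.percentile(qy[F],.5),"x min",np.percentile(qx[F],.5),cv2.minAreaRect(c[F][:,:2].astype(np.float32)))
    W=(d>0)&(z>.05)&(z<.067)&(qx>-.04)&(qx<.01)&(qy>-.01)&(qy<.03)
    if W.sum()>50: print("wall top",W.sum(),"x",np.percentile(qx[W],[1,99]),"y min",np.percentile(qy[W],.5),cv2.minAreaRect(c[W][:,:2].astype(np.float32)),"z",np.median(z[W]))
E
python3 -c "
from m import *
meas('w5')"
```

```text
9.55 [0.62107495 0.01776242 0.04106761] [ 3.14121009e+00 -2.46415986e-05 -1.34133568e+00] [ 0.57743211  0.24526353 -2.78279303] 0.008549699568678671
stop left y 0.00439319820543751 stop front x -0.03489692122323058
fence x@ 0.0 -0.0137093730137313
fence x@ 0.005 0.0002390805290538644
fence x@ 0.01 0.0006791322078714363
fence x@ 0.015 0.000790308330101987
fence x@ 0.02 0.0008559930105628082
fence x@ 0.025 0.0006879344344781545
foot 11414 y min 0.004305788186176874 x min -0.06050585120123758 ((0.5898009538650513, 0.01033090427517891), (0.04875069111585617, 0.07794026285409927), 13.865950584411621)
wall top 2032 x [-0.01053518 -0.00070904] y min 0.004091533212605967 ((0.6273045539855957, -0.00773349404335022), (0.015685362741351128, 0.02641270123422146), 13.345954895019531) z 0.06168827579034488
```

View pics/w5.png

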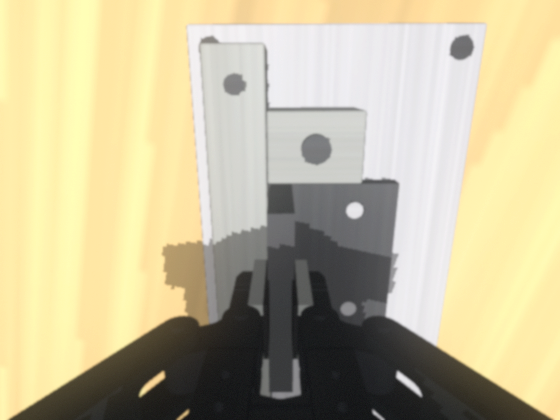

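Emit:
move_arm(
  series=[
    [-1,0.001,0,0,0],
    [-1,0.001,0,0,0],
    [-1,0.001,0.001,0,0],
    [-1,0,0,0,0],
    [-1,0,0,0,0],
  ],
)

```text
t: 10.1
ee_pos: [0.6218, 0.0181, 0.0403]
eef_rot: [3.136, -0.001, -1.341]
force: [-8.4, -2.5, 0.8]
grip_width: 0.0082
```

The bracket is on the fence, with about 8.8 N normal to it. Next I'm sliding it to the stop.

Emit:
move_arm(
  series=[
    [-1,0,-0.001,0,0],
    [-1,0,-0.001,0,0],
    [-1,0,-0.001,0,0],
    [-1,0,0,0,0],
    [-1,0,0,0,0],
  ],
)

```text
t: 10.6
ee_pos: [0.6223, 0.0159, 0.0401]
eef_rot: [3.137, 0.0, -1.341]
force: [-6.1, -0.7, -2.1]
grip_width: 0.0089
```

Emit:
move_arm(
  series=[
    [-1,0,-0.001,0,0],
    [-1,0,-0.001,0,0],
    [-1,0,-0.001,0,0],
    [-1,0,0,0,0],
    [-1,0,0,0,0],
  ],
)

```text
t: 11.1
ee_pos: [0.6226, 0.0141, 0.0403]
eef_rot: [3.139, 0.002, -1.34]
force: [-6.2, 4.7, -1.8]
grip_width: 0.0086
```

There is about 6 N along the fence, so it is also touching the stop. Now I'm pressing down.

Emit:
move_arm(
  series=[
    [-1,0,0,-0.001,0],
    [-1,0,0,-0.001,0],
    [-1,0,0,-0.001,0],
    [-1,0,0,0,0],
    [-1,0,0,0,0],
  ],
)

```text
t: 11.6
ee_pos: [0.6227, 0.0142, 0.0396]
eef_rot: [3.139, 0.001, -1.34]
force: [-13.6, 6.4, 8.4]
grip_width: 0.0084
```

```bash
python3 -c "
from m import *
meas('w6')"
```

```text
11.6 [0.6226679  0.01417776 0.0395704 ] [ 3.13919428e+00  1.47308703e-03 -1.33970498e+00] [-13.62638123   6.35162828   8.42884834] 0.00841469287923152
stop left y 0.00038029883114103403 stop front x -0.03483068203149237
fence x@ 0.0 -0.015231173430859444
fence x@ 0.005 0.0010732807892799713
fence x@ 0.01 0.0014588966418051814
fence x@ 0.015 0.0015342316367121765
fence x@ 0.02 0.001540619155722978
fence x@ 0.025 0.0011834752365934554
foot 10665 y min 0.0005369010756735467 x min -0.05996019663362599 ((0.5914795994758606, 0.006855364888906479), (0.04843692108988762, 0.07804225385189056), 13.32178020477295)
wall top 2925 x [-0.0151757   0.00562655] y min 0.0003099581870364124 ((0.625058650970459, -0.010085675865411758), (0.027167068794369698, 0.029986517503857613), 13.208864212036133) z 0.06019268293861198
```

View pics/w6.png

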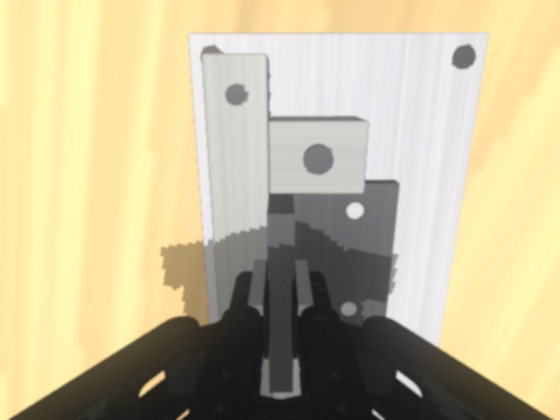

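Emit:
move_arm(
  series=[
    [-1,0,0.001,-0.001,0],
    [-1,0,0,0,0],
    [-1,0,0,0,0],
    [-1,0,0,0,0],
    [-1,0,0,0,0],
  ],
)

```text
t: 12.15
ee_pos: [0.6227, 0.0142, 0.0395]
eef_rot: [3.139, -0.0, -1.34]
force: [-14.6, 3.8, 12.2]
grip_width: 0.0086
```

Run:
```python
from m import *
s=ctrl.state();print(s["force"],s["moment"],s["qd"])
f=s["force"];print("x̂",f[0]*.974+f[1]*.228,"ŷ",-f[0]*.228+f[1]*.974)
meas('w7')
from numpy import *
s,p,d,j,T=wr("w8");c=cloud(j,d);z=c[...,2]
yaw=.2305;x,y=array([cos(yaw),sin(yaw)]),array([-sin(yaw),cos(yaw)])
q=c[...,:2]-array([.6357,-.023]);qx=q@x;qy=q@y
# fence top back edge & front edge line fit (fence part beyond stop and left), foot front edge
def line(mask,lo,hi,pc,n):
    P=[]
    for a in arange(lo,hi,.003):
        k=mask&(qy>a)&(qy<a+.003)
        if k.sum()>15: P.append((median(qy[k]),percentile(qx[k],pc)))
    P=array(P);g=polyfit(P[:,0],P[:,1],1);print(n,len(P),"slope",g[0],"rms",std(P[:,1]-polyval(g,P[:,0])),"x0",g[1])
F=(d>0)&(abs(z-.034)<.004)&(qx>-.01)&(qx<.03)
line(F,-.07,.06,98,"fence back edge")
line(F,-.07,-.032,3,"fence front edge right")
G=(d>0)&(z>.0135)&(z<.024)&(qx<-.03)&(qx>-.075)&(p.max(2)<140)
line(G,.004,.05,2,"foot front edge")
for n in ["scene","top"]:
    pp,dd=camera(n);cv2.imwrite(f"pics/{n}1.png",pp[:,:,::-1])
    for th in ["nook","bracket_corner","bracket","lens","jar","bosshead"]:
        print(n,th,[(round(array(r["location"]),4).tolist(),round(r["score"],2)) for r in pinpoint(n,th)][:3])
pp=cv2.imread("pics/scene1.png");cv2.imwrite("pics/sc1.png",cv2.resize(cv2.convertScaleAbs(pp[150:270,230:400],alpha=2),None,fx=4,fy=4,interpolation=2))
```

```text
[-14.58149088   3.76283464  12.16337439] [0.95102475 5.24580588 0.05852015] [ 0.00035768 -0.00018294  0.00325658  0.00025081  0.00091222  0.00091527]
x̂ -13.344445814412117 ŷ 6.989580863094941
12.15 [0.62268205 0.01422222 0.03951448] [ 3.13897910e+00 -4.70884765e-06 -1.33989300e+00] [-14.58149088   3.76283464  12.16337439] 0.008606210900315995
stop left y 0.0003798561108220464 stop front x -0.034870084635039746
fence x@ 0.0 -0.01605355670204765
fence x@ 0.005 0.0010201301407581367
fence x@ 0.01 0.0014916841704123382
fence x@ 0.015 0.0015545778188228569
fence x@ 0.02 0.0015813824224120096
fence x@ 0.025 0.0012189811988658175
foot 10683 y min 0.0005568550374658007 x min -0.060010746411737766 ((0.5915097594261169, 0.006559453904628754), (0.04849929362535477, 0.07775366306304932), 13.529498100280762)
wall top 2920 x [-0.01518811  0.00570563] y min 0.0003127644318717801 ((0.6280341148376465, -0.009368902072310448), (0.022700712084770203, 0.02990836463868618), 13.188204765319824) z 0.060169374664017714
fence back edge 39 slope 0.0017462129754126745 rms 0.00020651982158017242 x0 0.024366928
[... 512 characters left out ...]
]
scene bosshead [([0.6488, -0.2974, -0.0024], np.float64(0.72)), ([0.6348, -0.023, 0.0083], np.float64(0.41))]
top nook [([0.6347, -0.0219, 0.0118], np.float64(0.8)), ([0.6536, -0.2971, 0.0042], np.float64(0.43))]
top bracket_corner [([0.6371, -0.0199, 0.0128], np.float64(0.91)), ([0.6546, -0.298, 0.0033], np.float64(0.38))]
top bracket [([0.5967, 0.0146, 0.0078], np.float64(0.91)), ([0.6354, -0.0183, 0.0121], np.float64(0.72))]
top lens [([0.4382, -0.2909, -0.003], np.float64(0.57)), ([0.6337, -0.0196, 0.0104], np.float64(0.37))]
top jar []
top bosshead [([0.6526, -0.2987, 0.0024], np.float64(0.62)), ([0.638, -0.0197, 0.0119], np.float64(0.48)), ([0.637, -0.0212, 0.005], np.float64(0.47))]
```

View pics/sc1.png

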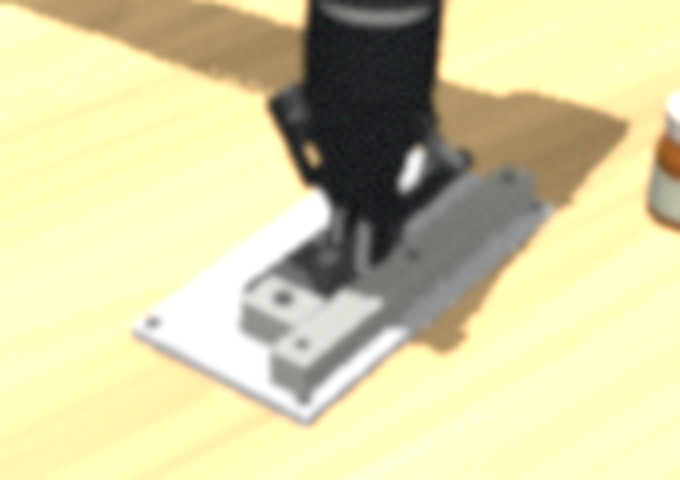

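Emit:
move_arm(
  series=[
    [-1,-0.001,0.0005,0,0],
    [-1,0,0,0,0],
    [-1,0,0,0,0],
    [-1,0,0,0,0],
    [-1,0,0,0,0],
  ],
)

```text
t: 13.45
ee_pos: [0.6226, 0.0143, 0.0395]
eef_rot: [3.141, -0.001, -1.34]
force: [-10.4, -0.2, 9.3]
grip_width: 0.0086
```

Emit:
move_arm(
  series=[
    [-1,0,0,0,0],
    [-1,0,0,0,0],
    [-1,0,0,0,0],
    [-1,0,0,0,0],
    [-1,0,0,0,0],
  ],
)

```text
t: 13.95
ee_pos: [0.6226, 0.0143, 0.0395]
eef_rot: [3.141, -0.001, -1.34]
force: [-10.1, 0.2, 8.9]
grip_width: 0.0088
```

Emit:
move_arm(
  series=[
    [-1,0,0,-0.0005,0],
    [-1,0,0,0,0],
    [-1,0,0,0,0],
    [-1,0,0,0,0],
    [-1,0,0,0,0],
  ],
)

```text
t: 14.45
ee_pos: [0.6226, 0.0143, 0.0395]
eef_rot: [3.141, -0.001, -1.34]
force: [-11.5, 1.6, 12.0]
grip_width: 0.0085
```

Run:
```python
from m import *
meas('w9')
s=ctrl.state();f=s["force"];print("x",f[0]*.974+f[1]*.228,"y",-f[0]*.228+f[1]*.974,"z",f[2],abs(s["qd"]).max())
```

```text
14.45 [0.62264182 0.01428258 0.03949017] [ 3.14102686e+00 -1.00439186e-03 -1.34006789e+00] [-11.4856085    1.59310791  12.02484959] 0.008545018145193935
stop left y 0.00041701249352950115 stop front x -0.03487206150085705
fence x@ 0.0 -0.015608257306670193
fence x@ 0.005 0.0013736111273653306
fence x@ 0.01 0.0014582600241602385
fence x@ 0.015 0.0015373384756585226
fence x@ 0.02 0.0015847173317550156
fence x@ 0.025 0.0011916796059105404
foot 10688 y min 0.0005388553303016789 x min -0.059936278256994976 ((0.5914599895477295, 0.006907548755407333), (0.04846898838877678, 0.07797499746084213), 13.238395690917969)
wall top 2925 x [-0.01522548  0.00561225] y min 0.0004088707472688431 ((0.6300573348999023, -0.008451765403151512), (0.02133597992360592, 0.030449265614151955), 25.82567024230957) z 0.06017747448218534
x -11.377402032835114 y 3.1612688528133477 z 11.782249887710401 0.0015979820936150872
```

View pics/w9.png

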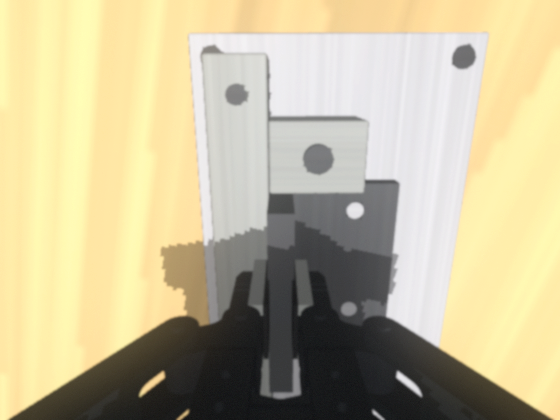

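The bracket is flush with the fence (face at x ≈ 268 px) and with the stop's near edge (y ≈ 192 px). The forces are steady, so I'm handing the job in while still pressing.

```bash
python3 -c "
from rig import ctrl
print(ctrl.sign_off())"
```

```text
the job is handed in; nothing more can be done
None
```

I gripped the dark bracket by its wall and set it in the jig against the fence, the stop block and the plate. I handed the job in at about 14.5 s, still gripping and pressing; no verdict was reported.

**Last force reading:** about 11.4 N back against the fence, 11.8 N down and 3.2 N towards the stop, with the arm at rest. These are wrist forces; the bracket's contact forces on the fence and plate were not measured separately.

**Seating:** the bracket and fence edges agree within about 0.003 rad, and the wall top is at z = 60 mm, as it should be when seated. The bracket's end looks flush with the stop in the wrist picture.

**Bystanders:** the networks put the lens holder and the boss head within about 5 mm of their starting places, and the jar within about 3 mm. In the last top picture the network missed the jar, but the scene camera saw it.

**Disagreements:**
- The networks' estimates of the nook and the bracket's corner differed by up to 3 to 4 mm, which is within their stated accuracy.
- The wrist depth could not measure the gap at the back of the wall well, because the fingers and the stop hide part of it. I relied on the contact forces there.

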